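# Drop the lime into the lever-lid food caddy and ease the lid shut

### The arm

A 6-joint arm with a two-finger parallel gripper is mounted at the origin on the work surface. World frame = base frame: x ahead of the robot, y to its left, z up, the work surface at z = 0. Lengths are in m, angles in rad, forces in N, time in s.
With the tool pointing down it reaches from about 0.35 to 0.975 m from the base axis. Payload 4.9 kg.
Tool frame: the origin (TCP) lies midway between the tips of the shut fingers; the grasp point (between the pads) lies 19 mm behind it; z points along the fingers, y is the line along which they close (so a half turn about z gives the same grasp; the last joint's range is limited). The gripper opens to 85 mm and grips with 20 to 120 N. Pads are 22 mm wide; open, the fingers measure 114 mm over their backs; the gripper's body (76 mm by 85 mm) begins 54 mm behind the grasp point. The pads swing forward as they close: fully open they stand 13 mm farther back than shut.
Start: joints at [1.035, 0.053, 1.613, -0, 1.476, -0.119], TCP at [0.253, 0.571, 0.231] pointing down, gripper open.
Joint ranges: [-3.01, 3.01], [-1.01, 2.22], [0.06, 2.58], [-1.02, 4.17], [0.09, 2.62], [-3.14, 3.14]. Speed limits (rad/s): [2.57, 2.57, 3.14, 3.14, 3.14, 3.14].

### API

Orientations are given as a rotation vector (axis times angle).
In Python, from station import ctrl, optics, job gives the robot as it stands.
- The arm moves only by the shell command python3 -m jog 'ROWS' [OPENING] [FORCE]. ROWS is JSON, a list of rows, each a list of 2 entries, a list of its own where there are three numbers: the shift along the tool's x, y, z in m, then the turn, a rotation vector about the tool's x, y, z in rad. A call has 1 to 5 rows; each row is the pose to reach, as a shift and turn from the pose commanded when the call began, along the tool's axes at that moment; what a row does not reach only later rows make up. A row lasts 1/10 s, in which the tool goes at most 50 mm and 8.59 degrees, less where a joint would pass 70% of its speed; a pose out of reach is approached as far as the arm can. A call with a gripper value outside its range is refused whole. OPENING is the opening, from 0 (shut) to 1 (fully open), set as the call begins (- or left out, the last holds). The fingers move at their own pace and stop on an object; FORCE is the grip in N (left out, the last holds). Time passes only in rows, so rows that repeat a pose let the fingers close. It gives the time, the measured TCP pose, the force, the opening and the grip force at its end, in the units of the state.
- ctrl.get_obs(): the state, without advancing time (a new reading comes with each control period).
- optics.get_image(name): name is "scene" or "top" or "wrist"; returns a dict with "image" (420x560x3 uint8, blue, green, red), "fx", "fy", "cx", "cy" (pixels), "rvec" (rotation vector, rad) and "tvec" (3), from world to camera coordinates, as OpenCV has them; the wrist camera has in their place "mount" (4x4, takes a point from camera to tool coordinates, whose origin is the TCP and whose axes are the flange's). Camera axes: x right, y down, z forward; pixel columns grow to the right and rows downward; lengths in m; the calibration is good to about 2 mm. A picture is of the moment at which its call begins: read the wrist's pose just before it. There is no depth.
- job.finish_job(): hands the job in; it is judged then, once.
The state is a dict: "t": time; "q": joint angles; "dq": joint speeds; "effort": joint torques, N m; "tool_pos": TCP position; "tool_rot": TCP orientation; "contact_force": force on the tool from outside, world axes, zero at the start; "wrist_torque": the same for the moment, N m; "opening": finger opening in m; "grip_force": force on a finger pad.
Only numpy, scipy, OpenCV 4.12 (cv2) and the standard library are available. Lean on these libraries where they do the work, as an engineer would, in place of code of your own. Each camera call takes 0.05 s, during which the arm holds its last target. There are 200 camera calls.

### The job

A lime is waiting on the side chute of the food-waste caddy, held back by the closed lid. Push the caddy's front lever all the way down with your fingertips so that the lid opens wide, and keep it down until the lime has rolled in. Then let the lever up slowly, with your fingers on it the whole way, so that the lid settles fully shut without slamming, and move clear; do not touch the lime, and leave the mug, the bottle and the tin where they are.

Things in the scene. Friction and masses are not known exactly. Their poses are not given: they have to be found in the camera images.
- caddy: Fixed square steel bin, 200 x 200 mm in plan, 140 mm high. Origin: centre of its underside, on the worktop. The lever is on its -x side (front), the lid hinges on its +x side. A chute stands out on its +y side to 260 mm from the centre, 75 mm wide (x -78 to -2 mm), up to 220 mm high. The shut lid's top is 185 mm up; open, its front edge is 335 mm up and farther back.
- lever (a joint): Angle by which the caddy's lever is pressed: 0 at rest, 0.4 rad fully down at its stop. Its pivot lies at (-107, 0, 90) mm in the caddy's frame, along the caddy's y axis; its arm stands out 141 mm towards the caddy's -x, rising 0.25 rad above level at rest, 0.15 rad below level when fully down. Pressing takes about 5 to 9 N at the plate; the lid's weight pushes the lever back up.
- plate (a point): Grey ribbed press plate at the lever's end, turning with it: 46 mm along the arm, 46 mm across (caddy's y), 10 mm thick. The point is the centre of its upper face: at rest at (-220, 0, 123) mm in the caddy's frame, fully down at (-224, 0, 76) mm. Nothing stands above it or within 100 mm to either side.
- lid_front (a point): Middle of the upper front edge of the steel lid: 185 mm above the worktop when shut, 335 mm wide open. The lid is rigidly linked to the lever and turns 2.5 x its angle (0 to 1.0 rad). It weighs about 0.3 kg and nothing holds it open: let go, it slams (lever above 0.8 rad/s). Lowered over 2 s or more (plate rising 25 mm/s or slower) it shuts gently.
- lime: The lime, a green ball 48 mm in diameter, about 70 g; origin at its centre. It starts on the caddy's chute, which slopes 14 degrees down to the caddy, leaning on the side skirt of the shut lid, and rolls in by itself within about 1 s once the lid has risen over half way.
- soap: Blue washing-up bottle with a black cap, 60 mm in diameter, 170 mm high, loose on the worktop beside the caddy. Origin: centre of its underside.
- mug: White mug, 80 mm across, 90 mm high, with a handle on its +y side, loose on the worktop. Origin: centre of its underside.
- tin: Plain metal tin, 72 mm in diameter, 100 mm high, loose on the worktop. Origin: centre of its underside.
Not all that is in view belongs to the job. There is more than one size of the lime; the job needs the smallest.

How it is judged:
On the way, in this order (a step that is already met when the one before it is completed fails the run):
1. the fingers press the lever right down (beyond 0.34 of its 0.40 rad, the lid wide open) and hold it there until the lime is in the caddy (value of joint lever above 0.34 rad and contact force between the fingers and lever above 0.5 N and z of lime in the frame of caddy below 0.08 m and x of lime in the frame of caddy between -0.1 and 0.1 m and y of lime in the frame of caddy between -0.1 and 0.1 m), for 0.3 s.
2. the lid is nearly shut with the fingers still on the lever: it was lowered, not let go (value of joint lever between 0.008 and 0.1 rad and contact force between the fingers and lever above 0.3 N and z of lime in the frame of caddy below 0.08 m and x of lime in the frame of caddy between -0.1 and 0.1 m and y of lime in the frame of caddy between -0.1 and 0.1 m), for 0.02 s.
3. the lid is shut (value of joint lever below 0.012 rad and z of lid_front in the frame of caddy below 0.192 m and z of lime in the frame of caddy below 0.08 m and x of lime in the frame of caddy between -0.1 and 0.1 m and y of lime in the frame of caddy between -0.1 and 0.1 m), for 0.2 s.
At the end, for the whole second after the job is handed in: The lime lies inside the caddy (its centre within 100 mm of the caddy's axes and less than 80 mm above the worktop) and the lid is shut and at rest (lever within 0.012 rad of its rest, front edge of the lid within 7 mm of its shut height) (all of step 3 and velocity of joint lever between -0.03 and 0.03 rad/s); the robot touches nothing.
It fails at once if the lid slammed: the lever came up faster than 0.64 rad/s, the lid 1.6 rad/s (velocity of joint lever below -0.64 rad/s).
It fails at once if the robot touched the lime (contact force between any of the fingers, the arm and lime above 0.2 N).
It fails at once if the lime was lifted (z of lime in the frame of caddy above 0.26 m).
It fails at once if the mug, bottle or tin was shifted by more than 15 mm, lifted or tipped (distance of any of soap, mug, tin from where it was at the start of the episode above 0.015 m or angle between any of soap, mug, tin's own z axis and vertical above 0.2 rad).
It also fails if it takes over 40 s, if anything falls off the work surface, if the arm or the gripper's body presses on something with over 40 N, if the wrist force passes 120 N, or if a joint passes its speed limit or range.

## Working session

There is one attempt and no reset: what is moved stays moved. The work goes in short steps, Python scripts to look and compute and a shell command to move; the robot and the scene stay as the last step left them, time stands still between calls to the robot, and variables do not carry over. Pictures are saved under pics/ and viewed, at most 10 in all, crops included, and the job is handed in when it is done.

```bash
mkdir -p pics
python3 - <<'E'
from station import ctrl, optics
import cv2
o=ctrl.get_obs(); print({k:o[k] for k in('t','tool_pos','tool_rot','opening')})
for n in('scene','top'):
    d=optics.get_image(n); cv2.imwrite(f'pics/{n}.png',d['image']); print(n,d['fx'],d['cx'],d['cy'],d['rvec'],d['tvec'])
E
```

```text
{'t': 0.0, 'tool_pos': array([0.25271013, 0.57094719, 0.23003661]), 'tool_rot': array([-0.64990424, -3.07294844,  0.00310725]), 'opening': 0.08534768965357006}
scene 475.71574310106524 274.2214469220661 211.40745975030433 [ 2.43255874  0.72004691 -0.22481403] [-0.51050354 -0.18309341  1.34479643]
top 443.7018337830525 279.67412670239617 206.72847300320095 [ 2.21256084 -2.18913684  0.09618414] [0.00948018 0.62099482 1.40136483]
```

View pics/scene.png

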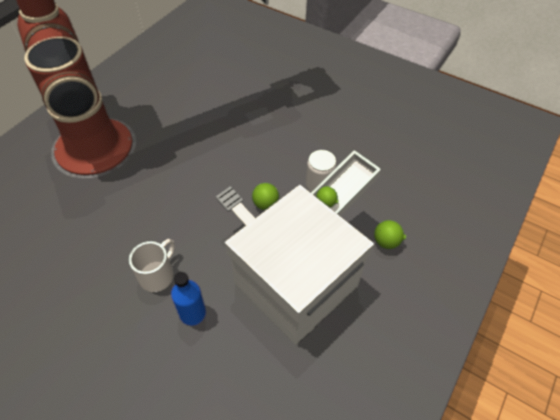

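View pics/top.png

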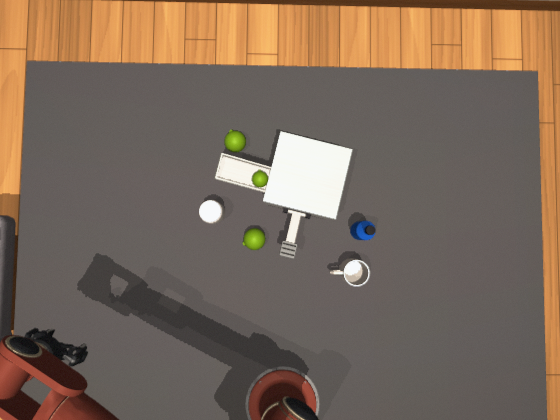

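The scene view shows the caddy with its lid around (300,245) and the chute lime at (326,197). In the top view, the lid corners are about (280,131), (352,149), (338,218) and (264,202), the plate is at (288,249), and a decoy lime lies at (254,239). Next I measure these.

```bash
cat > h.py <<'E'
import numpy as np, cv2
from station import ctrl, optics
from scipy.spatial.transform import Rotation as R
def ray(d,uv,z):
    M=R.from_rotvec(d['rvec']).as_matrix(); c=-M.T@d['tvec']
    v=M.T@np.array([(uv[0]-d['cx'])/d['fx'],(uv[1]-d['cy'])/d['fy'],1]); return c+v*(z-c[2])/v[2]
E
python3 - <<'E'
from h import *
d=optics.get_image('top'); im=d['image']
g=cv2.cvtColor(im,cv2.COLOR_BGR2GRAY); m=(g>190).astype('uint8')*255
m[:100]=0; m[300:]=0; m=cv2.morphologyEx(m,cv2.MORPH_OPEN,np.ones((31,31)))
c=max(cv2.findContours(m,0,2)[0],key=cv2.contourArea); r=cv2.minAreaRect(c); P=cv2.boxPoints(r); print(r)
W=np.array([ray(d,p,.185) for p in P]); print(W.round(3), np.linalg.norm(np.diff(W,axis=0),axis=1)); print('ctr',W.mean(0))
p=ray(d,(288.5,249.5),.123); print('plate',p)
a=ray(d,(295,213),.1);print('arm root',a)
print('cap',ray(d,(370,230),.17),'mug',ray(d,(357,272),.09),'lime',ray(d,(254,239),.03),'tin',ray(d,(210,210),.1))
s=optics.get_image('scene'); 
cv2.imwrite('pics/crop.png',cv2.resize(im[120:280,200:400],None,fx=4,fy=4,interpolation=cv2.INTER_CUBIC)[:600])
E
```

```text
((307.0, 175.0), (72.0, 74.0), 90.0)
[[ 0.804  0.05   0.185]
 [ 0.807 -0.162  0.185]
 [ 0.6   -0.163  0.185]
 [ 0.598  0.047  0.185]] [0.21204807 0.20666047 0.20986647]
ctr [ 0.70224121 -0.05705455  0.185     ]
plate [ 0.4880897  -0.00874728  0.123     ]
arm root [ 0.59730199 -0.02847437  0.1       ]
cap [ 0.54741917 -0.24000664  0.17      ] mug [ 0.42104983 -0.21836024  0.09      ] lime [0.51710598 0.09646722 0.03      ] tin [0.60350077 0.22749737 0.1       ]
```

View pics/crop.png

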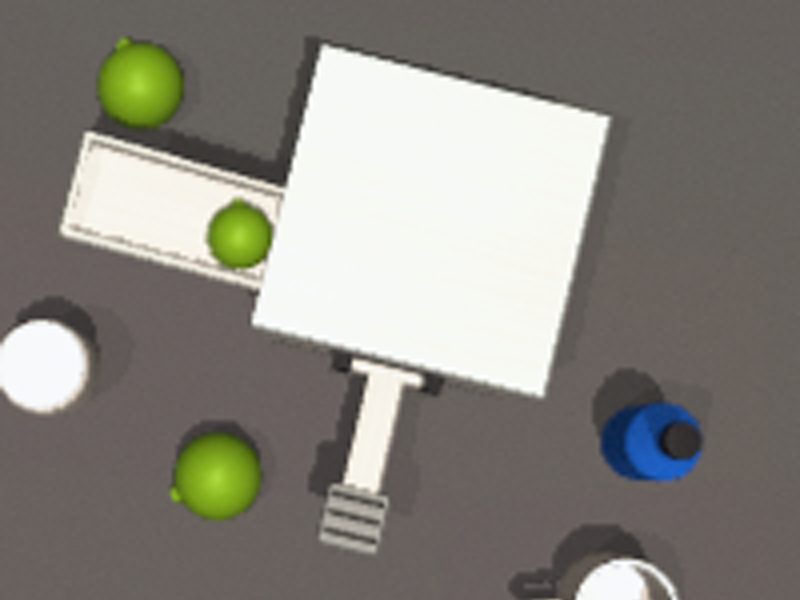

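The crop shows the lid corners at (320,44), (609,116), (546,396) and (253,325), and the plate centred at about (354,518). The crop is scaled by 4 from offset (200,120).

Run:
```python
from h import *
d=optics.get_image('top')
f=lambda p,z: ray(d,(p[0]/4+200-.375,p[1]/4+120-.375),z)
W=np.array([f(p,.185) for p in[(320,44),(609,116),(546,396),(253,325)]])
print(W.round(3),np.linalg.norm(np.roll(W,-1,0)-W,axis=1))
e=[W[0]-W[3],W[1]-W[2]]; ya=[np.arctan2(v[1],v[0]) for v in e]+[np.arctan2(v[1],v[0])+np.pi/2 for v in[W[1]-W[0],W[2]-W[3]]]
yaw=np.mean(ya);print('yaw',ya)
c=W.mean(0)
p=f((354.3,518.5),.123);print('plate',p)
v=c-p; print('c',c,'c->p yaw',np.arctan2(v[1],v[0]),np.hypot(*v[:2]))
# cross-check plate in scene view
s=optics.get_image('scene'); M=R.from_rotvec(s['rvec']).as_matrix(); q=M@p+s['tvec']; print('scene px',q[0]/q[2]*s['fx']+s['cx'],q[1]/q[2]*s['fy']+s['cy'])
o=ctrl.get_obs(); Rt=R.from_rotvec(o['tool_rot']); print(Rt.as_matrix().round(3))
# goal tool: down, y along caddy x? both options
for off in(0,np.pi/2,-np.pi/2,np.pi):
    a=yaw+off; G=np.array([[np.cos(a),np.sin(a),0],[np.sin(a),-np.cos(a),0],[0,0,-1]]).T
    print(off,(Rt.inv()*R.from_matrix(G)).as_rotvec())
t=p-np.array([.006*np.cos(yaw),.006*np.sin(yaw),0]); t[2]=.20
print('target',t,'in tool',Rt.inv().apply(t-o['tool_pos']), o['t'])
cv2.imwrite('pics/sc.png',cv2.resize(s['image'][150:270,200:360],None,fx=5,fy=5,interpolation=cv2.INTER_CUBIC))
```

```text
[[ 0.828  0.022  0.185]
 [ 0.779 -0.185  0.185]
 [ 0.578 -0.14   0.185]
 [ 0.626  0.068  0.185]] [0.2131397  0.20594684 0.21340804 0.20701801]
yaw [np.float64(-0.22105835113060357), np.float64(-0.21971256623071495), np.float64(-0.23179273956940327), np.float64(-0.2267588249296284)]
plate [ 0.48881661 -0.00785472  0.123     ]
c [ 0.70315879 -0.05881772  0.185     ] c->p yaw -0.23343038357679372 0.22031748821260785
scene px 228.8260131446255 197.40787033726986
[[-0.914  0.405 -0.   ]
 [ 0.405  0.914 -0.001]
 [ 0.    -0.001 -1.   ]]
0 [-2.72753038e-04  1.08624341e-03  2.94961499e+00]
1.5707963267948966 [-7.02956606e-04  4.20787290e-04  1.37881879e+00]
-1.5707963267948966 [-4.43465995e-04 -7.40843077e-04 -1.76277370e+00]
3.141592653589793 [-7.34268816e-04 -1.84373086e-04 -1.91977457e-01]
target [ 0.48296762 -0.00651707  0.2       ] in tool [-0.44429612 -0.4351763   0.03113708] 0.3
```

View pics/sc.png

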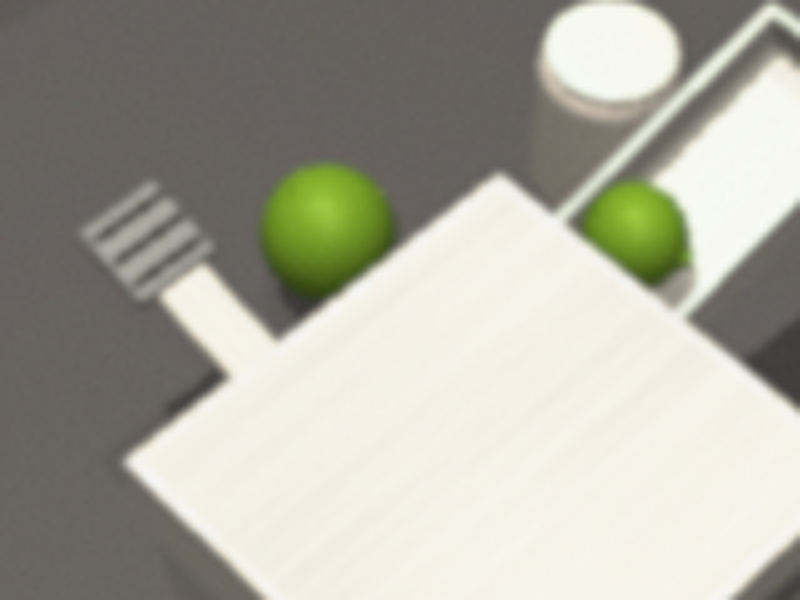

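The plate appears in the scene crop at full-image pixel (229,198). The top-view estimate predicted (228.8,197.4), so they agree. Now I move over it with the fingers shut.

```bash
python3 -m jog '[[[-0.035,-0.035,0],[0,0,-0.04]],[[-0.07,-0.07,0],[0,0,-0.08]],[[-0.105,-0.105,0],[0,0,-0.12]],[[-0.14,-0.14,0],[0,0,-0.16]],[[-0.175,-0.175,0],[0,0,-0.19]]]' 0
cat >> h.py <<'E'
T=np.array([.483,-.0065,.16])
def go():
    o=ctrl.get_obs(); Rt=R.from_rotvec(o['tool_rot']); m=Rt.as_matrix()
    print(o['t'],'pos',o['tool_pos'].round(4),'shift',Rt.inv().apply(T-o['tool_pos']).round(4),'yaw x',np.arctan2(-m[1,0],-m[0,0]),'F',o['contact_force'].round(2),o['opening'])
E
python3 -c "from h import *;go()"
```

```text
t: 0.8
tool_pos: [0.3424, 0.3389, 0.2313]
tool_rot: [0.352, 3.121, 0.0]
contact_force: [0.8, 0.5, -0.4]
opening: 0.0123
grip_force: 0.0
0.8 pos [0.3424 0.3389 0.2313] shift [-0.2139 -0.3054  0.0714] yaw x -0.22459770462609327 F [ 0.77  0.49 -0.38] 0.012333703946548395
```

```bash
python3 -m jog '[[[-0.028,-0.041,0],[0,0,0]],[[-0.056,-0.08,0],[0,0,0]],[[-0.084,-0.12,0],[0,0,0]],[[-0.112,-0.16,0],[0,0,0]],[[-0.14,-0.2,0],[0,0,0]]]' && python3 -m jog '[[[-0.028,-0.041,0],[0,0,0]],[[-0.056,-0.08,0],[0,0,0]],[[-0.074,-0.105,0],[0,0,0.0]],[[-0.074,-0.105,0.02],[0,0,0]],[[-0.074,-0.105,0.04],[0,0,0]]]'
python3 - <<'E'
from h import *
go(); d=optics.get_image('wrist'); cv2.imwrite('pics/w.png',d['image'])
p=np.array([.4888,-.0079,.123]);o=ctrl.get_obs()
Rt=R.from_rotvec(o['tool_rot']); m=np.linalg.inv(d['mount']); c=(m@np.r_[Rt.inv().apply(p-o['tool_pos']),1])[:3]
print('plate px',c[0]/c[2]*d['fx']+d['cx'],c[1]/c[2]*d['fy']+d['cy'])
E
```

```text
t: 1.3
tool_pos: [0.434, 0.1123, 0.2316]
tool_rot: [0.355, 3.12, 0.0]
contact_force: [0.6, 0.1, -0.0]
opening: -0.0
grip_force: 0.0
t: 1.8
tool_pos: [0.4829, -0.006, 0.1916]
tool_rot: [0.359, 3.119, -0.0]
contact_force: [-0.2, 0.7, -0.1]
opening: -0.0002
grip_force: 0.0
1.8 pos [ 0.4829 -0.006   0.1916] shift [-0.0001 -0.0004  0.0316] yaw x -0.22931831398399471 F [-0.18  0.69 -0.14] -0.00019226199832098216
plate px 271.74059976330153 240.33179271512665
```

View pics/w.png

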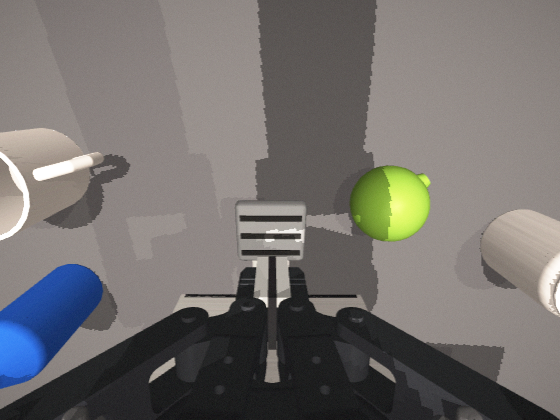

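The wrist view shows the plate at about (271,231), between x 236 and 305, straight ahead of the shut fingers. Nothing stands in the way, and the decoy lime is well to the side at (390,203). Now I press.

```bash
python3 -m jog '[[[0,0,0.025],[0,0,0]],[[0,0,0.045],[0,0,0]],[[0,0,0.056],[0,0,0]],[[0,0,0.062],[0,0,0]],[[0,0,0.068],[0,0,0]]]' && python3 -m jog '[[[0,0,0.006],[0,0,0]],[[0,0,0.012],[0,0,0]],[[0,0,0.018],[0,0,0]],[[0,0,0.024],[0,0,0]],[[0,0,0.03],[0,0,0]]]' && python3 -m jog '[[[0,0,0.005],[0,0,0]],[[0,0,0.01],[0,0,0]],[[0,0,0.013],[0,0,0]],[[0,0,0.014],[0,0,0]],[[0,0,0.014],[0,0,0]]]'
```

```text
t: 2.35
tool_pos: [0.4826, -0.0046, 0.1247]
tool_rot: [0.355, 3.121, 0.0]
contact_force: [-3.7, 0.4, 8.8]
opening: -0.0
grip_force: 3.7
t: 2.85
tool_pos: [0.4828, -0.0046, 0.0953]
tool_rot: [0.355, 3.121, 0.0]
contact_force: [-4.8, 2.0, 7.0]
opening: -0.0006
grip_force: 2.9
t: 3.35
tool_pos: [0.4829, -0.0047, 0.0799]
tool_rot: [0.355, 3.119, 0.0]
contact_force: [1.3, 0.7, 0.6]
opening: 0.0
grip_force: 0.8
```

Run:
```python
from h import *
go(); a=optics.get_image('top')['image'];b=optics.get_image('scene')['image']
f=lambda i:cv2.resize(i,(400,300),interpolation=cv2.INTER_CUBIC)
cv2.imwrite('pics/p1.png',np.hstack([f(a[100:280,180:420]),f(b[120:330,150:430])]));go()
```

```text
3.35 pos [ 0.4829 -0.0047  0.0799] shift [-0.0006 -0.0017 -0.0801] yaw x -0.22679829125414058 F [1.3  0.74 0.59] 3.659442515066069e-05
3.45 pos [ 0.4829 -0.0047  0.0799] shift [-0.0006 -0.0017 -0.0801] yaw x -0.2267835709176961 F [0.98 0.88 1.63] 5.218972927823434e-05
```

View pics/p1.png

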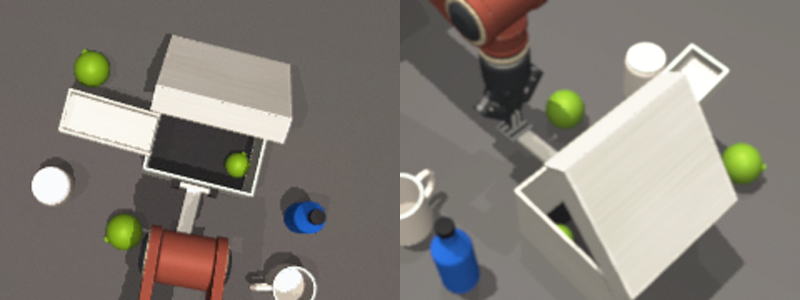

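Both views show the lid wide open, the chute empty and the lime inside the caddy at (237,164) in the left panel. I press a little further to be firmly on the stop, and hold.

```bash
python3 -m jog '[[[0,0,0.002],[0,0,0]],[[0,0,0.003],[0,0,0]],[[0,0,0.003],[0,0,0]],[[0,0,0.003],[0,0,0]],[[0,0,0.003],[0,0,0]]]'
```

```text
t: 3.95
tool_pos: [0.4825, -0.0048, 0.0766]
tool_rot: [0.355, 3.12, -0.0]
contact_force: [2.6, -0.0, 3.3]
opening: 0.0001
grip_force: 1.4
```

```bash
python3 -m jog '[[[0,0,0.001],[0,0,0]],[[0,0,0.002],[0,0,0]],[[0,0,0.002],[0,0,0]],[[0,0,0.002],[0,0,0]],[[0,0,0.002],[0,0,0]]]'
python3 - <<'E'
from h import *
go(); b=optics.get_image('scene')['image'];go();a=optics.get_image('top')['image'];go()
f=lambda i:cv2.resize(i,(400,300),interpolation=cv2.INTER_CUBIC)
cv2.imwrite('pics/p2.png',np.hstack([f(a[140:260,210:370]),f(b[160:250,180:300])]))
E
```

```text
t: 4.45
tool_pos: [0.4827, -0.0049, 0.0763]
tool_rot: [0.355, 3.121, -0.0]
contact_force: [-3.2, 0.8, 13.2]
opening: -0.0003
grip_force: 6.8
4.45 pos [ 0.4827 -0.0049  0.0763] shift [-0.0007 -0.0016 -0.0837] yaw x -0.22661430419002146 F [-3.18  0.81 13.19] -0.00034581601722490253
4.5 pos [ 0.4827 -0.0048  0.0763] shift [-0.0007 -0.0016 -0.0837] yaw x -0.22668606902063776 F [-3.74  0.84 13.37] -0.00023171778021167832
4.55 pos [ 0.4828 -0.0049  0.0763] shift [-0.0007 -0.0016 -0.0837] yaw x -0.22665171920889585 F [-2.93  0.31 13.19] -6.0984599371417e-05
```

View pics/p2.png

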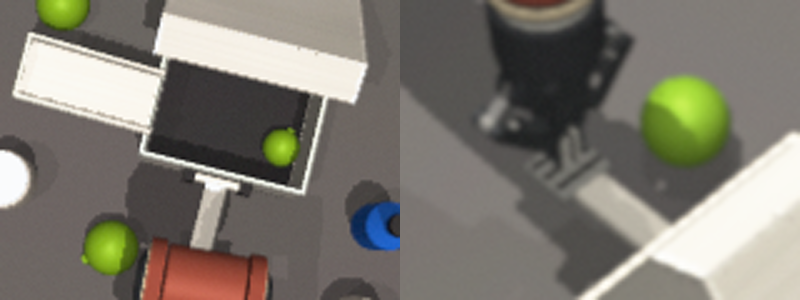

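The lever is on its stop: the force is 13 N with no further travel. The lime is at rest in the bin at (280,147) in the left panel. Holding a little longer, then letting up slowly.

```bash
python3 -m jog '[[[0,0,0],[0,0,0]],[[0,0,0],[0,0,0]],[[0,0,0],[0,0,0]],[[0,0,0],[0,0,0]],[[0,0,-0.001],[0,0,0]]]' && python3 -m jog '[[[0,0,-0.001],[0,0,0]],[[0,0,-0.002],[0,0,0]],[[0,0,-0.003],[0,0,0]],[[0,0,-0.004],[0,0,0]],[[0,0,-0.005],[0,0,0]]]' && python3 -m jog '[[[0,0,-0.001],[0,0,0]],[[0,0,-0.002],[0,0,0]],[[0,0,-0.003],[0,0,0]],[[0,0,-0.004],[0,0,0]],[[0,0,-0.005],[0,0,0]]]'
```

```text
t: 5.05
tool_pos: [0.4826, -0.0048, 0.0766]
tool_rot: [0.355, 3.121, -0.0]
contact_force: [1.3, -0.1, 5.1]
opening: 0.0004
grip_force: 2.2
t: 5.55
tool_pos: [0.4813, -0.0046, 0.0797]
tool_rot: [-0.355, -3.119, -0.0]
contact_force: [-0.8, 0.4, 1.2]
opening: -0.0
grip_force: 0.7
t: 6.05
tool_pos: [0.4821, -0.0046, 0.0854]
tool_rot: [-0.355, -3.121, -0.0]
contact_force: [-2.5, 0.2, 1.6]
opening: 0.0002
grip_force: 1.2
```

```bash
python3 -m jog '[[[0,0,-0.001],[0,0,0]],[[0,0,-0.002],[0,0,0]],[[0,0,-0.003],[0,0,0]],[[0,0,-0.004],[0,0,0]],[[0,0,-0.005],[0,0,0]]]' && python3 -m jog '[[[0,0,-0.001],[0,0,0]],[[0,0,-0.002],[0,0,0]],[[0,0,-0.003],[0,0,0]],[[0,0,-0.004],[0,0,0]],[[0,0,-0.005],[0,0,0]]]' && python3 -m jog '[[[0,0,-0.001],[0,0,0]],[[0,0,-0.002],[0,0,0]],[[0,0,-0.003],[0,0,0]],[[0,0,-0.004],[0,0,0]],[[0,0,-0.005],[0,0,0]]]'  && python3 -m jog '[[[0,0,-0.001],[0,0,0]],[[0,0,-0.002],[0,0,0]],[[0,0,-0.003],[0,0,0]],[[0,0,-0.004],[0,0,0]],[[0,0,-0.005],[0,0,0]]]'
```

```text
t: 6.55
tool_pos: [0.4821, -0.0047, 0.0905]
tool_rot: [-0.355, -3.121, -0.0]
contact_force: [-2.5, 0.2, 3.0]
opening: -0.0003
grip_force: 1.6
t: 7.05
tool_pos: [0.4822, -0.0047, 0.0955]
tool_rot: [0.355, 3.121, 0.0]
contact_force: [-2.5, 0.1, 3.0]
opening: -0.0001
grip_force: 1.7
t: 7.55
tool_pos: [0.4825, -0.0048, 0.1006]
tool_rot: [0.355, 3.12, -0.0]
contact_force: [-0.4, 0.9, 4.1]
opening: 0.0003
grip_force: 1.9
t: 8.05
tool_pos: [0.4829, -0.0049, 0.1059]
tool_rot: [0.355, 3.119, -0.0]
contact_force: [2.6, -0.2, 4.2]
opening: 0.0003
grip_force: 2.1
```

```bash
python3 -m jog '[[[0,0,-0.001],[0,0,0]],[[0,0,-0.002],[0,0,0]],[[0,0,-0.003],[0,0,0]],[[0,0,-0.004],[0,0,0]],[[0,0,-0.005],[0,0,0]]]' && python3 -m jog '[[[0,0,-0.001],[0,0,0]],[[0,0,-0.002],[0,0,0]],[[0,0,-0.003],[0,0,0]],[[0,0,-0.004],[0,0,0]],[[0,0,-0.005],[0,0,0]]]' && python3 -m jog '[[[0,0,-0.001],[0,0,0]],[[0,0,-0.002],[0,0,0]],[[0,0,-0.003],[0,0,0]],[[0,0,-0.004],[0,0,0]],[[0,0,-0.005],[0,0,0]]]'  && python3 -m jog '[[[0,0,-0.001],[0,0,0]],[[0,0,-0.002],[0,0,0]],[[0,0,-0.003],[0,0,0]],[[0,0,-0.004],[0,0,0]],[[0,0,-0.005],[0,0,0]]]'
```

```text
t: 8.55
tool_pos: [0.4824, -0.0048, 0.1106]
tool_rot: [0.355, 3.121, -0.0]
contact_force: [3.4, -1.1, 4.3]
opening: -0.0002
grip_force: 2.2
t: 9.05
tool_pos: [0.4822, -0.0047, 0.1154]
tool_rot: [0.355, 3.121, -0.0]
contact_force: [3.7, -1.6, 4.1]
opening: 0.0001
grip_force: 2.4
t: 9.55
tool_pos: [0.4822, -0.0047, 0.1205]
tool_rot: [0.356, 3.121, 0.0]
contact_force: [5.3, -1.4, 3.4]
opening: 0.0001
grip_force: 2.5
t: 10.05
tool_pos: [0.4822, -0.0047, 0.1254]
tool_rot: [0.356, 3.121, -0.0]
contact_force: [5.0, -1.3, 3.9]
opening: -0.0
grip_force: 2.6
```

```bash
python3 -m jog '[[[0,0,-0.0005],[0,0,0]],[[0,0,-0.001],[0,0,0]],[[0,0,-0.0015],[0,0,0]],[[0,0,-0.002],[0,0,0]],[[0,0,-0.0025],[0,0,0]]]' && python3 -m jog '[[[0,0,-0.0005],[0,0,0]],[[0,0,-0.001],[0,0,0]],[[0,0,-0.0015],[0,0,0]],[[0,0,-0.002],[0,0,0]],[[0,0,-0.0025],[0,0,0]]]' && python3 -m jog '[[[0,0,-0.0005],[0,0,0]],[[0,0,-0.001],[0,0,0]],[[0,0,-0.0015],[0,0,0]],[[0,0,-0.002],[0,0,0]],[[0,0,-0.0025],[0,0,0]]]'
```

```text
t: 10.55
tool_pos: [0.4817, -0.0046, 0.1275]
tool_rot: [-0.355, -3.12, -0.0]
contact_force: [3.0, -1.6, 4.0]
opening: -0.0002
grip_force: 1.8
t: 11.05
tool_pos: [0.481, -0.0045, 0.1293]
tool_rot: [-0.355, -3.119, -0.0]
contact_force: [0.1, -0.3, -0.2]
opening: -0.0001
grip_force: 0.0
t: 11.55
tool_pos: [0.4821, -0.0047, 0.1329]
tool_rot: [0.356, 3.121, 0.0]
contact_force: [0.2, 0.6, -0.3]
opening: -0.0001
grip_force: 0.0
```

The fingers left the lever at about 0.128 m, its rest height. Now I move clear and check.

```bash
python3 -m jog '[[[0,0,-0.02],[0,0,0]],[[0,0,-0.05],[0,0,0]],[[0,0,-0.09],[0,0,0]],[[0.03,0,-0.11],[0,0,0]],[[0.06,0,-0.12],[0,0,0]]]' && python3 -m jog '[[[0.01,0,0],[0,0,0]],[[0.01,0,0],[0,0,0]],[[0.01,0,0],[0,0,0]],[[0.01,0,0],[0,0,0]],[[0.01,0,0],[0,0,0]]]'
python3 - <<'E'
from h import *
go(); a=optics.get_image('top');b=optics.get_image('scene')['image'];go()
f=lambda i:cv2.resize(i,(400,300),interpolation=cv2.INTER_CUBIC)
cv2.imwrite('pics/p3.png',np.hstack([f(a['image'][120:280,200:400]),f(b[120:330,110:410])]))
# pre/post difference of the lid in the scene view
o=cv2.imread('pics/scene.png'); print('lid diff',cv2.absdiff(o,b)[195:300,240:370].mean(), 'objs', cv2.absdiff(o,b)[235:330,125:210].mean())
E
```

```text
t: 12.05
tool_pos: [0.4242, 0.0087, 0.256]
tool_rot: [0.355, 3.117, -0.0]
contact_force: [-0.7, -1.1, -0.8]
opening: -0.0
grip_force: 0.0
t: 12.55
tool_pos: [0.4141, 0.0109, 0.2519]
tool_rot: [-0.356, -3.119, -0.0]
contact_force: [-0.5, -0.0, -0.6]
opening: -0.0001
grip_force: 0.0
12.55 pos [0.4141 0.0109 0.2519] shift [-0.0712 -0.0014  0.0918] yaw x -0.22702593066496182 F [-0.45 -0.02 -0.58] -7.993304983637279e-05
12.65 pos [0.4141 0.0109 0.2522] shift [-0.0712 -0.0015  0.0921] yaw x -0.22703027187910055 F [0.32 0.42 0.5 ] 2.4719212779970206e-05
lid diff 4.531746031746032 objs 2.0828070175438596
```

View pics/p3.png

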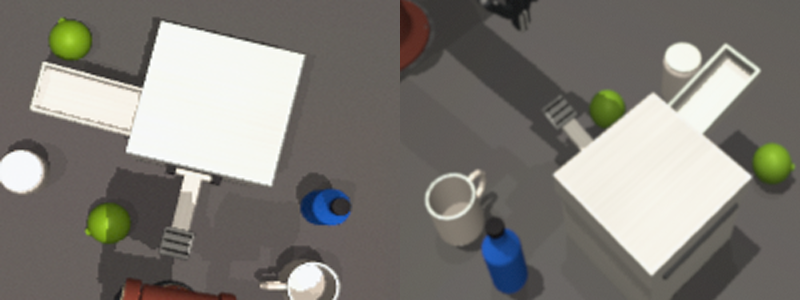

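The lid is shut with its corners where they started. The chute is empty, the other objects have not moved, and the gripper is clear.

```bash
python3 -c "
from station import job
print(job.finish_job())"
```

```text
the job is handed in; nothing more can be done
None
```

The job is handed in after about 13 s on the robot's clock, with no verdict returned: the lime is in the caddy, the lid was let down slowly with the fingers on the lever until it shut, the mug, bottle and tin look unmoved, and the arm is clear.

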